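Square up the stop of a cast-basing jig

ROBOT

A 6-joint arm with a two-finger parallel gripper is mounted at the origin on a cart in front of the work surface, level with it; the furniture and walls round the work are solid. World frame = base frame: x ahead of the robot, y to its left, z up, the work surface at z = 0. Lengths are in m, angles in rad, forces in N, time in s.
With the tool pointing down it reaches from about 0.275 to 1 m from the base axis. Payload 8.4 kg.
Tool frame: the origin (TCP) lies between the finger pads; the fingertips stand 8 mm ahead of it and the grasp point (between the pads) lies 11 mm behind it; z points along the fingers, y is the line along which they close (so a half turn about z gives the same grasp; the last joint's range is limited). The gripper opens to 85 mm and grips with 20 to 120 N. Pads are 22 mm wide; open, the fingers measure 114 mm over their backs; the gripper's body (76 mm by 85 mm) begins 54 mm behind the grasp point. The pads swing forward as they close: fully open they stand 13 mm farther back than shut.
Start: joints at [1.207, 0.353, 1.633, -0, 1.155, -0.002], TCP at [0.221, 0.585, 0.239] pointing down, gripper open.
Joint ranges: [-2.63, 2.63], [-0.92, 2.1], [0.06, 2.66], [-1.3, 4.44], [0, 2.69], [-3.02, 3.02]. Speed limits (rad/s): [2.22, 2.22, 2.79, 3.14, 3.14, 3.14].

INTERFACE

Orientations are given as a unit quaternion [w, x, y, z].
In Python, from bench import env gives the robot as it stands.
- The arm moves only by the shell command python3 -m inch 'ROWS'. ROWS is JSON, a list of rows, each an object with "angular": the turn, a rotation vector about the tool's x, y, z in rad, a list of three; "linear": the shift along the tool's x, y, z in m, a list of three; "hand": the finger opening in m, from 0 to 0.0854. In form: [{"angular": [ax, ay, az], "linear": [tx, ty, tz], "hand": hand}, ...]. A call has 1 to 12 rows; each row is the pose to reach, as a shift and turn from the pose commanded when the call began, along the tool's axes at that moment; what a row does not reach only later rows make up. A row lasts 1/12 s, in which the tool goes at most 41.7 mm and 7.16 degrees, less where a joint would pass 70% of its speed; a pose out of reach is approached as far as the arm can. A call with a gripper value outside its range is refused whole. The fingers move at their own pace and stop on an object; the grip force is fixed at half the most. Time passes only in rows, so rows that repeat a pose let the fingers close. It gives the time, the measured TCP pose, the force, the opening and the grip force at its end, in the units of the state.
- env.read_state(): the state, without advancing time (a new reading comes with each control period).
- env.grab_frame(name): name is "side" or "top" or "wrist"; returns the picture (420x560x3 uint8, red, green, blue); there is no depth.
- env.calibration(name): a dict with "K" (3x3 intrinsics, pixels), "T" (4x4, takes a point from camera to world coordinates). Camera axes: x right, y down, z forward; pixel columns grow to the right and rows downward; lengths in m; the calibration is good to about 2 mm. A picture is of the moment at which its call begins: read the wrist's pose just before it. calibration takes no time and is no camera call; for the wrist camera it gives the pose at the moment of the call.
- env.sign_off(): hands the job in; it is judged then, once.
The state is a dict: "clock": time; "q": joint angles; "joint_velocities": joint speeds; "joint_torque": joint torques, N m; "position": TCP position; "eef_rot": TCP orientation; "ft_force": force on the tool from outside, world axes, zero at the start; "torque": the same for the moment, N m; "gripper_width": finger opening in m; "gripper_force": force on a finger pad.
Only numpy, scipy, OpenCV 4.12 (cv2) and the standard library are available. Lean on these libraries where they do the work, as an engineer would, in place of code of your own. Each camera call takes 0.05 s, during which the arm holds its last target. There are 200 camera calls.

TASK

The dip basket has been left standing on the cast-basing jig: hang it by its handle on the hook of the drip stand and let go of it. Then take the engineer's square by its blade, press it into the corner of the jig, with its sole flat on the base plate and its back flat against the middle of the upright stop, and finish while still holding it pressed there, touching both. Leave the other things on the bench where they are.

Things in the scene. Friction and masses are not known exactly. Their poses are not given: they have to be found in the camera images.
- basket_tab (a point): Grip centre of the upright black tab on top of the dip basket's handle, 120 mm above the basket's underside. The tab is 24 mm along x and 14 mm along y (grip it across y), from 92 to 133 mm above the underside. The handle wire begins 25 mm below this point, its peak underside is 31 mm below it. x runs through the handle's opening, z up.
- basket: Loose dip basket of steel wire, 56 (x) x 72 (y) mm, rim 30 mm high, 150 g; origin at the centre of its underside. Rigid pointed handle of 6 mm wire in the y-z plane: wire axis 92 mm up at the middle, sloping to 72 mm at y = +-34.5 mm, then straight down. Opening under the peak: 59 mm high, from the rim to 89 mm. It may hang either way round. It starts on the jig's plate, before the stop.
- hook_seat (a point): Point on top of the drip stand's hook arm, 154 mm above the bench and 64 mm from the post's axis, which stands at x = +64 mm. The hook points along -x, roughly to the robot: its arm, 8 mm thick, is straight and level to x = -14 mm, then turns up to a tip at x = -30 mm, whose top is 22 mm above this point. With the handle's peak on this point the basket clears the post by 28 mm.
- hook: Steel drip stand, fixed: round foot of 100 mm diameter and 12 mm height, post of 16 mm diameter and 170 mm height, one upturned hook; origin at the centre of the foot on the bench, axes as for hook_seat.
- corner (a point): Inner corner of the cast-basing jig: where the base plate's top (14 mm above the bench) meets the front face of the upright stop, in the middle of the stop's width. x points into the stop (its front face is the plane x = 0), y along the corner, z up. The plate extends from x = -150 to +30 mm.
- stop: Grey upright stop of the jig, fixed: 44 mm wide (y), 16 mm thick (x) with a short rib behind, 70 mm high above the plate. Origin at the centre of the jig's underside, 60 mm before the stop's front face; axes as for corner.
- plate: Flat aluminium base plate of the jig, fixed: 180 (x) x 100 (y) mm, its top 14 mm above the bench. Origin at the centre of the jig's underside on the bench, axes as for corner.
- square_grip (a point): Grip point inside the upper part of the square's blade, in the middle of its width and thickness, 105 mm above the sole and 20 mm below the blade's top: grip here across y (14 mm thick), from above. The flat back is the plane x = +14 mm, the sole the plane z = -105 mm; the foot runs to x = -76 mm.
- square_heel (a point): Heel of the square: outer corner where its flat back (plane x = 0) and its sole (plane z = 0) meet, in the middle of its thickness. The foot runs along -x, the blade up along z. Seated, it coincides with the jig's inner corner and its axes with the corner's.
- square: Loose steel engineer's square, 250 g, standing on its foot: an L of a dark foot (90 mm along x, 22 mm thick in y, 18 mm high) and a bright upright blade (28 mm along x, 14 mm thick in y, 125 mm high over all). Origin at its heel, axes as for square_heel.
- spare_cast: Bystander: plaster cast of a lower jaw, 60 x 66 x 31 mm; origin at its underside.
- wax_sheet_box: Bystander: flat pink carton, 86 x 181 x 27 mm; origin at its underside.
- dropper_white: Bystander: white dropper bottle, 40 mm diameter, 82 mm high; origin at its underside.
- bur_block: Bystander: beech block with burs, 24 x 62 x 48 mm; origin at its underside.
- white_pot: Bystander: white tub, 67 mm diameter, 58 mm high; origin at its underside.
- glass_jar: Bystander: glass jar with black lid, 52 mm diameter, 52 mm high; origin at its underside.
Mind the look-alikes: they are no part of the job. Leave any blue or orange look-alike of the basket alone.

How it is judged:
By the outcome, as a careful person would: the job done as asked, in the order asked, and still so for the second after the job is handed in, while the arm keeps its last pose, push and grip.
It also fails if it takes over 58 s, if anything falls off the work surface, if the arm or the gripper's body presses on something with over 40 N, if the wrist force passes 120 N, or if a joint passes its speed limit or range.

## Working session

There is one attempt and no reset: what is moved stays moved. The work goes in short steps, Python scripts to look and compute and a shell command to move; the robot and the scene stay as the last step left them, time stands still between calls to the robot, and variables do not carry over. Pictures are saved under pics/ and viewed, at most 10 in all, crops included, and the job is handed in when it is done.

```bash
mkdir -p pics
cat > h.py <<'E'
import numpy as np, cv2
from bench import env
from scipy.spatial.transform import Rotation as R
def ray(c,u,v):
    K,T=np.array(c["K"]),np.array(c["T"])
    d=T[:3,:3]@np.linalg.solve(K,[u,v,1.]); return T[:3,3],d
def onz(c,u,v,z):
    o,d=ray(c,u,v); return o+d*(z-o[2])/d[2]
def tri(c1,p1,c2,p2):
    o1,d1=ray(c1,*p1);o2,d2=ray(c2,*p2)
    s=np.linalg.lstsq(np.c_[d1,-d2],o2-o1,rcond=None)[0]
    a,b=o1+s[0]*d1,o2+s[1]*d2; return (a+b)/2,np.linalg.norm(a-b)
def proj(c,p):
    T=np.linalg.inv(np.array(c["T"])); q=np.array(c["K"])@(T[:3,:3]@np.array(p)+T[:3,3]); return q[:2]/q[2]
def snap(n,f):
    im=env.grab_frame(n)[:,:,::-1].copy(); cv2.imwrite("pics/"+f,im); return im
E
python3 - <<'E'
from h import *
print(env.read_state())
for n in ["side","top"]:
    snap(n,n+"0.png"); c=env.calibration(n); print(n,np.round(c["T"],3).tolist(),np.round(c["K"],1).tolist())
E
```

```text
{'clock': 0.0, 'q': array([ 1.20660427e+00,  3.53650991e-01,  1.63415062e+00, -9.73077306e-06,
        1.15523012e+00, -2.40819345e-03]), 'joint_velocities': array([ 0.0012454 ,  0.00069965,  0.00113202,  0.00059879, -0.0011596 ,
       -0.00230681]), 'joint_torque': array([ 1.00584715e-03, -6.05252552e+01, -3.42067158e+01,  5.36277855e-05,
        9.16234130e-03, -1.26840430e-05]), 'position': array([0.22104931, 0.58408576, 0.23855286]), 'eef_rot': array([-1.26778523e-04,  1.79905044e-01,  9.83683718e-01, -7.08293799e-04]), 'ft_force': array([-0.23847231,  0.24916901,  0.23409845]), 'torque': array([-0.00435639, -0.02845908,  0.05457162]), 'gripper_force': 0.0, 'gripper_width': 0.08530869583936782}
side [[-0.999, 0.034, -0.028, 0.584], [0.04, 0.425, -0.904, 0.976], [-0.019, -0.904, -0.426, 0.531], [0.0, 0.0, 0.0, 1.0]] [[400.3, 0.0, 279.0], [0.0, 400.3, 216.7], [0.0, 0.0, 1.0]]
top [[-0.008, -0.991, 0.132, 0.385], [-1.0, 0.01, 0.014, 0.073], [-0.015, -0.132, -0.991, 1.29], [0.0, 0.0, 0.0, 1.0]] [[413.7, 0.0, 275.3], [0.0, 413.7, 210.9], [0.0, 0.0, 1.0]]
```

View pics/side0.png

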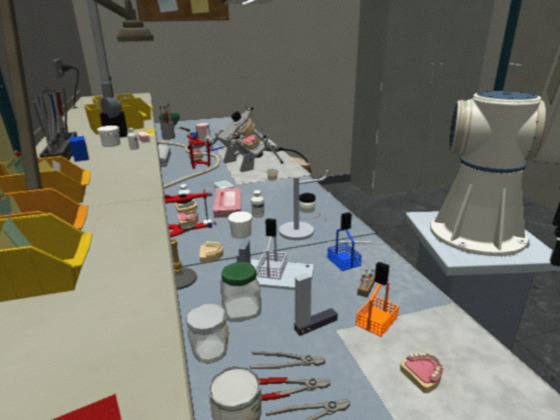

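View pics/top0.png

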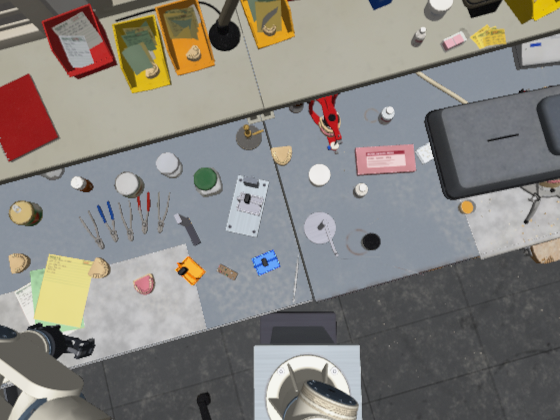

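The side view shows the silver basket with its black tab at about (270,228), on the plate before the stop at (244,252). The square is at (303,300) and the drip stand at (297,205). In the top view these are the basket (250,200), the square (187,228) and the stand (320,228). I'll enlarge both.

Run:
```python
import cv2
a=cv2.imread("pics/top0.png")[160:280,160:360]; b=cv2.imread("pics/side0.png")[165:345,225:345]
cv2.imwrite("pics/tc.png",cv2.resize(a,None,fx=4,fy=4,interpolation=cv2.INTER_CUBIC))
cv2.imwrite("pics/sc.png",cv2.resize(b,None,fx=3.3,fy=3.3,interpolation=cv2.INTER_CUBIC))
```

```text
(no output)
```

View pics/tc.png

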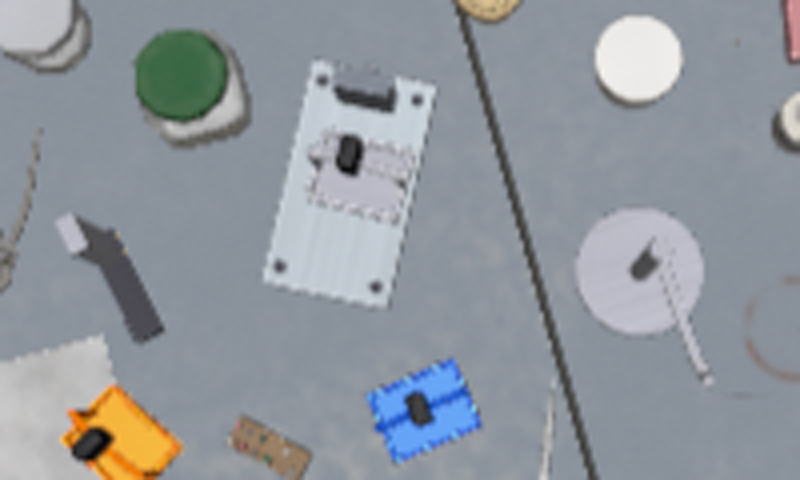

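View pics/sc.png

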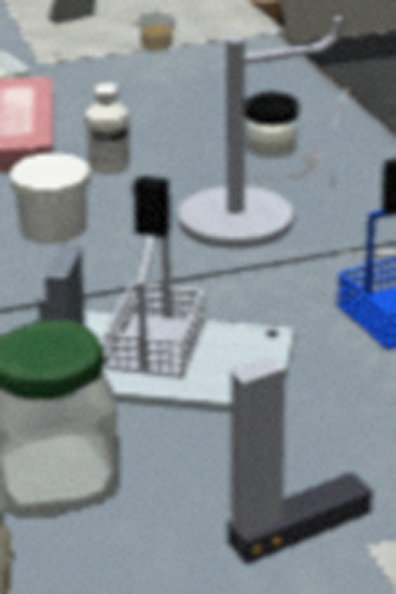

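Run:
```python
from h import *
t=env.calibration("top");s=env.calibration("side")
T=lambda u,v:(160+u/4,160+v/4); S=lambda u,v:(225+u/3.3,165+v/3.3)
P=[onz(t,*T(*p),.014) for p in[(318,60),(437,85),(390,307),(263,283)]]
print("plate",np.round(P,4).tolist())
f=(P[0]+P[1])/2;b=(P[2]+P[3])/2; x=(f-b)/np.linalg.norm(f-b); print("len",np.linalg.norm(f-b),"yaw",np.degrees(np.arctan2(x[1],x[0])),"corner",(f+b)/2+.06*x)
print("tab",tri(t,T(349,155),s,S(151,206)))
h=onz(t,*T(640,271),.012);tip=onz(t,*T(707,380),.176); d=(h-tip)[:2]; yaw=np.arctan2(d[1],d[0])
print("hook",h,"tip",tip,np.hypot(*d),"yaw",np.degrees(yaw),"seat",h[:2]-.064*np.array([np.cos(yaw),np.sin(yaw)]))
print("tiptri",tri(t,T(707,380),s,S(336,20)))
B=[onz(t,*T(*p),.125) for p in[(57,218),(72,212),(90,245),(75,253)]]; m=np.mean(B,0)
F=onz(t,*T(147,332),.018)
print("blade",np.round(B,4).tolist(),m,"tri",tri(t,T(73,232),s,S(259,371)),"footend",F,"yaw",np.degrees(np.arctan2(*(m-F)[1::-1])))
```

```text
plate [[0.6701, 0.2025, 0.014], [0.6491, 0.1089, 0.014], [0.4749, 0.1462, 0.014], [0.4944, 0.2445, 0.014]]
len 0.17936824605619295 yaw -12.761520481649674 corner [0.63063944 0.16227385 0.014     ]
tab (array([0.57652582, 0.16881806, 0.12474456]), np.float64(0.0012453019510777863))
hook [ 0.50125426 -0.04728154  0.012     ] tip [ 0.41285335 -0.07495659  0.176     ] 0.09263168590573816 yaw 17.383404819794187 seat [ 0.44017734 -0.06640246]
tiptri (array([ 0.41400522, -0.07591676,  0.17014858]), np.float64(0.0020393269216873056))
blade [[0.5325, 0.3769, 0.125], [0.5367, 0.3663, 0.125], [0.513, 0.3529, 0.125], [0.5074, 0.3634, 0.125]] [0.52240228 0.36485242 0.125     ] tri (array([0.52248618, 0.36641   , 0.12041812]), np.float64(0.0008902467899634889)) footend [0.45702272 0.33309838 0.018     ] yaw 25.905266483492532
```

```bash
cat >> h.py <<'E'
def to(p,ydeg):
    """tool-frame shift/turn to TCP p with tool pointing down, closing axis at world angle ydeg (mod 180)"""
    s=env.read_state(); w,x,y,z=s["eef_rot"]; M=R.from_quat([x,y,z,w])
    ya=M.as_matrix()[:,1]; cur=np.degrees(np.arctan2(ya[1],ya[0]))
    ydeg=cur+(ydeg-cur+90)%180-90; a=np.radians(ydeg)
    Y=np.array([np.cos(a),np.sin(a),0]);Z=np.array([0,0,-1.]);G=R.from_matrix(np.c_[np.cross(Y,Z),Y,Z])
    print("clk",s["clock"],"pos",np.round(s["position"],4),"yaw",round(cur,2),"q6",round(s["q"][5],2),"F",np.round(s["ft_force"],1),"w",round(s["gripper_width"],4))
    print("lin",np.round(M.inv().apply(np.array(p)-s["position"]),4).tolist(),"ang",np.round((M.inv()*G).as_rotvec(),4).tolist())
E
python3 -c "
from h import *
to([.52,.18,.30],77.2)"
```

```text
clk 0.1 pos [0.2211 0.5842 0.2386] yaw 69.27 q6 -0.0 F [ 0.1 -0.   0.2] w 0.0854
lin [-0.4226, -0.2723, -0.061] ang [-0.0013, -0.0001, -0.1384]
```

```bash
python3 -m inch '[{"angular":[0,0,-0.02],"linear":[-0.03,-0.02,-0.03],"hand":0.085},{"angular":[0,0,-0.04],"linear":[-0.062,-0.04,-0.061],"hand":0.085},{"angular":[0,0,-0.06],"linear":[-0.095,-0.061,-0.061],"hand":0.085},{"angular":[0,0,-0.08],"linear":[-0.128,-0.082,-0.061],"hand":0.085},{"angular":[0,0,-0.1],"linear":[-0.161,-0.104,-0.061],"hand":0.085},{"angular":[0,0,-0.12],"linear":[-0.194,-0.125,-0.061],"hand":0.085},{"angular":[0,0,-0.138],"linear":[-0.227,-0.146,-0.061],"hand":0.085},{"angular":[0,0,-0.138],"linear":[-0.26,-0.167,-0.061],"hand":0.085},{"angular":[0,0,-0.138],"linear":[-0.293,-0.189,-0.061],"hand":0.085},{"angular":[0,0,-0.138],"linear":[-0.326,-0.21,-0.061],"hand":0.085},{"angular":[0,0,-0.138],"linear":[-0.36,-0.232,-0.061],"hand":0.085},{"angular":[0,0,-0.138],"linear":[-0.39,-0.25,-0.061],"hand":0.085}]'
python3 -c "
from h import *
to([.52,.18,.30],77.2)"
```

```text
clock: 1.1
position: [0.4983, 0.2103, 0.3001]
eef_rot: [-0.0, 0.112, 0.994, -0.0]
ft_force: [1.0, 0.7, 0.6]
gripper_width: 0.0847
gripper_force: 0.0
clk 1.1 pos [0.4983 0.2103 0.3001] yaw 77.15 q6 -0.95 F [1.  0.7 0.6] w 0.0847
lin [-0.0279, -0.0247, 0.0001] ang [-0.0004, -0.0001, -0.0008]
```

```bash
python3 -m inch '[{"angular":[0,0,0],"linear":[-0.015,-0.014,0],"hand":0.085},{"angular":[0,0,0],"linear":[-0.028,-0.025,0],"hand":0.085},{"angular":[0,0,0],"linear":[-0.028,-0.025,0],"hand":0.085},{"angular":[0,0,0],"linear":[-0.028,-0.025,0],"hand":0.085}]'
python3 - <<'E'
from h import *
import json
c=env.calibration("wrist"); im=snap("wrist","w1.png"); json.dump({k:np.array(v).tolist() for k,v in c.items()},open("w1.json","w"))
print(np.round(c["T"],3).tolist(), proj(c,[.5765,.1688,.134]),proj(c,[.6306,.1623,.014]))
E
```

```text
clock: 1.43
position: [0.5193, 0.1815, 0.2999]
eef_rot: [-0.0, 0.113, 0.994, -0.0]
ft_force: [0.0, -0.7, -1.1]
gripper_width: 0.0848
gripper_force: 0.0
[[0.224, 0.935, 0.276, 0.449], [0.975, -0.215, -0.064, 0.198], [-0.001, 0.283, -0.959, 0.434], [0.0, 0.0, 0.0, 1.0]] [277.39309652 244.06428291] [281.38149601 245.15605258]
```

View pics/w1.png

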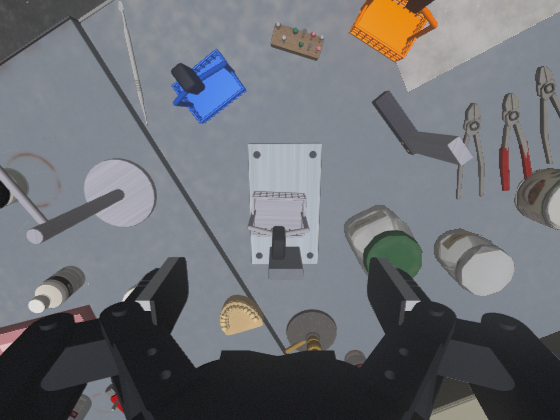

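The wrist view shows the basket square to the plate, its tab at about (278,240) and the stop at (286,262). This agrees with the predicted (277,244), so I'll approach and grip.

```bash
python3 -c "
from h import *
to([.5765,.1688,.123],77.2)"
```

```text
clk 1.4833 pos [0.5189 0.1821 0.2999] yaw 77.13 q6 -1.01 F [-0.2 -0.  -0.4] w 0.0848
lin [-0.0593, -0.0001, 0.1769] ang [-0.0001, -0.0009, -0.0013]
```

```bash
python3 -m inch '[{"angular":[0,0,0],"linear":[-0.03,0.001,0.02],"hand":0.07},{"angular":[0,0,0],"linear":[-0.059,0.001,0.04],"hand":0.06},{"angular":[0,0,0],"linear":[-0.059,0.001,0.065],"hand":0.06},{"angular":[0,0,0],"linear":[-0.059,0.001,0.09],"hand":0.06},{"angular":[0,0,0],"linear":[-0.059,0.001,0.115],"hand":0.06},{"angular":[0,0,0],"linear":[-0.059,0.001,0.14],"hand":0.06},{"angular":[0,0,0],"linear":[-0.059,0.001,0.16],"hand":0.06},{"angular":[0,0,0],"linear":[-0.059,0.001,0.177],"hand":0.06},{"angular":[0,0,0],"linear":[-0.059,0.001,0.177],"hand":0.06},{"angular":[0,0,0],"linear":[-0.059,0.001,0.177],"hand":0.05}]'
python3 -m inch '[{"angular":[0,0,0],"linear":[0,0,0],"hand":0.03},{"angular":[0,0,0],"linear":[0,0,0],"hand":0.0},{"angular":[0,0,0],"linear":[0,0,0],"hand":0.0},{"angular":[0,0,0],"linear":[0,0,0],"hand":0.0},{"angular":[0,0,0],"linear":[0,0,0],"hand":0.0},{"angular":[0,0,0],"linear":[0,0,0],"hand":0.0},{"angular":[0,0,0],"linear":[0,0,0],"hand":0.0}]'
```

```text
clock: 2.32
position: [0.5759, 0.1708, 0.1227]
eef_rot: [-0.001, 0.111, 0.994, -0.0]
ft_force: [0.5, -0.1, 0.1]
gripper_width: 0.0511
gripper_force: 0.0
clock: 2.9
position: [0.5778, 0.1701, 0.1245]
eef_rot: [0.001, 0.112, 0.994, 0.0]
ft_force: [-0.3, -2.1, 7.2]
gripper_width: 0.0132
gripper_force: 63.0
```

Gripped. I'll lift straight up, then work out the travel.

```bash
python3 -m inch '[{"angular":[0,0,0],"linear":[0,0,-0.01],"hand":0},{"angular":[0,0,0],"linear":[0,0,-0.03],"hand":0},{"angular":[0,0,0],"linear":[0,0,-0.06],"hand":0},{"angular":[0,0,0],"linear":[0,0,-0.09],"hand":0},{"angular":[0,0,0],"linear":[0,0,-0.12],"hand":0},{"angular":[0,0,0],"linear":[0,0,-0.15],"hand":0},{"angular":[0,0,0],"linear":[0,0,-0.18],"hand":0},{"angular":[0,0,0],"linear":[0,0,-0.195],"hand":0},{"angular":[0,0,0],"linear":[0,0,-0.2],"hand":0}]'
python3 - <<'E'
from h import *
to([.3447,-.0963,.32],107.4)
t=env.calibration("top")
E
```

```text
clock: 3.65
position: [0.5779, 0.1702, 0.3272]
eef_rot: [0.002, 0.112, 0.994, 0.001]
ft_force: [1.0, 0.7, -1.5]
gripper_width: 0.0129
gripper_force: 61.8
clk 3.65 pos [0.5779 0.1702 0.3272] yaw 77.17 q6 -1.06 F [ 1.   0.7 -1.5] w 0.0129
lin [0.1682, -0.3117, 0.0057] ang [0.0013, 0.0048, -0.5276]
```

```bash
python3 -m inch '[{"angular":[0,0,-0.03],"linear":[0.008,-0.015,0],"hand":0},{"angular":[0,0,-0.08],"linear":[0.022,-0.04,0],"hand":0},{"angular":[0,0,-0.13],"linear":[0.038,-0.07,0],"hand":0},{"angular":[0,0,-0.18],"linear":[0.054,-0.1,0],"hand":0},{"angular":[0,0,-0.23],"linear":[0.07,-0.13,0],"hand":0},{"angular":[0,0,-0.28],"linear":[0.086,-0.16,0],"hand":0},{"angular":[0,0,-0.33],"linear":[0.103,-0.19,0],"hand":0},{"angular":[0,0,-0.38],"linear":[0.119,-0.22,0],"hand":0},{"angular":[0,0,-0.43],"linear":[0.135,-0.25,0],"hand":0},{"angular":[0,0,-0.48],"linear":[0.15,-0.278,0.002],"hand":0},{"angular":[0,0.003,-0.51],"linear":[0.161,-0.298,0.004],"hand":0},{"angular":[0.001,0.005,-0.527],"linear":[0.168,-0.311,0.006],"hand":0}]'
python3 -c "
from h import *
to([.3447,-.0963,.2115],107.4)"
```

```text
clock: 4.65
position: [0.3416, -0.097, 0.3164]
eef_rot: [-0.003, -0.151, 0.988, -0.0]
ft_force: [0.8, 0.7, -2.0]
gripper_width: 0.0126
gripper_force: 61.6
clk 4.65 pos [ 0.3416 -0.097   0.3164] yaw 107.4 q6 -2.15 F [ 0.8  0.7 -2. ] w 0.0126
lin [-0.0039, -0.0003, 0.1049] ang [0.0009, -0.0069, 0.0001]
```

```bash
python3 -m inch '[{"angular":[0,0,0],"linear":[-0.001,0,0.015],"hand":0},{"angular":[0,0,0],"linear":[-0.003,0,0.04],"hand":0},{"angular":[0,0,0],"linear":[-0.004,0,0.065],"hand":0},{"angular":[0,0,0],"linear":[-0.004,0,0.09],"hand":0},{"angular":[0,0,0],"linear":[-0.004,0,0.103],"hand":0},{"angular":[0,0,0],"linear":[-0.004,0,0.105],"hand":0},{"angular":[0,0,0],"linear":[-0.004,0,0.105],"hand":0},{"angular":[0,0,0],"linear":[-0.004,0,0.105],"hand":0}]'
python3 - <<'E'
from h import *
to([.4402,-.0664,.2115],107.4)
b=snap("side","s2.png")[130:270,260:420]; a=snap("top","t2.png")[180:320,270:430]
cv2.imwrite("pics/x2.png",cv2.resize(np.hstack([b,a]),None,fx=2.5,fy=2.5,interpolation=cv2.INTER_CUBIC))
E
```

```text
clock: 5.32
position: [0.3476, -0.0949, 0.2127]
eef_rot: [-0.002, -0.151, 0.989, -0.0]
ft_force: [-1.1, -0.3, -2.0]
gripper_width: 0.0132
gripper_force: 61.6
clk 5.3167 pos [ 0.3476 -0.0949  0.2127] yaw 107.37 q6 -2.14 F [-1.1 -0.3 -2. ] w 0.0132
lin [-0.0969, -0.0004, 0.0007] ang [0.0003, -0.0049, -0.0005]
```

View pics/x2.png

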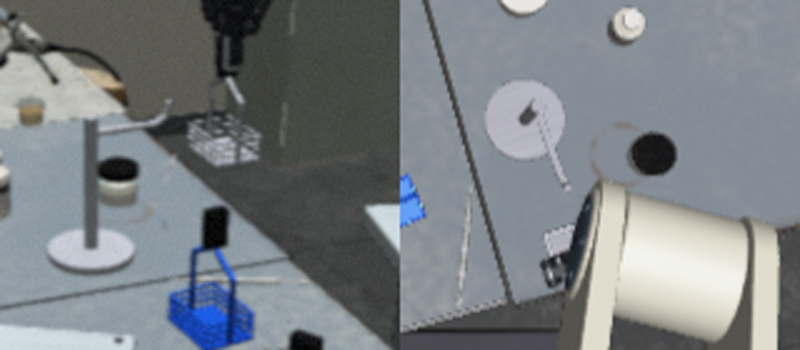

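The basket is held upright in front of the hook. In the left panel its opening is at about (225,105) and the hook tip at (168,103), so they are level. I'll insert it.

```bash
python3 -m inch '[{"angular":[0,0,0],"linear":[-0.008,0,0.001],"hand":0},{"angular":[0,0,0],"linear":[-0.018,0,0.001],"hand":0},{"angular":[0,-0.002,0],"linear":[-0.028,0,0.001],"hand":0},{"angular":[0,-0.004,0],"linear":[-0.038,0,0.001],"hand":0},{"angular":[0,-0.005,0],"linear":[-0.048,0,0.001],"hand":0},{"angular":[0,-0.005,0],"linear":[-0.058,0,0.001],"hand":0},{"angular":[0,-0.005,0],"linear":[-0.068,0,0.001],"hand":0},{"angular":[0,-0.005,0],"linear":[-0.078,0,0.001],"hand":0},{"angular":[0,-0.005,0],"linear":[-0.088,0,0.001],"hand":0},{"angular":[0,-0.005,0],"linear":[-0.097,0,0.001],"hand":0},{"angular":[0,-0.005,0],"linear":[-0.097,0,0.001],"hand":0},{"angular":[0,-0.005,0],"linear":[-0.097,0,0.001],"hand":0}]'
python3 - <<'E'
from h import *
to([.4402,-.0664,.1755],107.4)
b=snap("side","s3.png")[130:270,260:420]; a=snap("top","t3.png")[180:320,270:430]
cv2.imwrite("pics/x3.png",cv2.resize(np.hstack([b,a]),None,fx=2.5,fy=2.5,interpolation=cv2.INTER_CUBIC))
E
```

```text
clock: 6.42
position: [0.4402, -0.0658, 0.2106]
eef_rot: [-0.0, -0.151, 0.988, 0.0]
ft_force: [-0.4, -0.4, -1.9]
gripper_width: 0.0128
gripper_force: 61.6
clk 6.4167 pos [ 0.4402 -0.0658  0.2106] yaw 107.41 q6 -2.03 F [-0.4 -0.4 -1.9] w 0.0128
lin [0.0002, -0.0006, 0.0351] ang [0.0005, -0.0006, 0.0001]
```

View pics/x3.png

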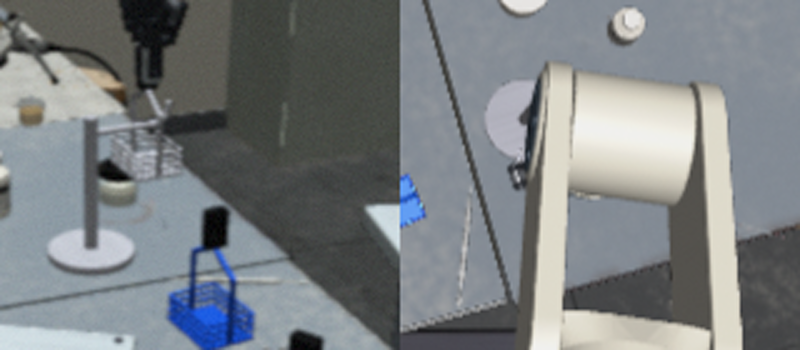

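The handle is over the arm, at about (150,100) in the left panel, and the hook tip (168,103) is past it. No contact force. Lowering now.

```bash
python3 -m inch '[{"angular":[0,0,0],"linear":[0,0,0.006],"hand":0},{"angular":[0,0,0],"linear":[0,0,0.013],"hand":0},{"angular":[0,0,0],"linear":[0,0,0.02],"hand":0},{"angular":[0,0,0],"linear":[0,0,0.026],"hand":0},{"angular":[0,0,0],"linear":[0,0,0.03],"hand":0},{"angular":[0,0,0],"linear":[0,0,0.033],"hand":0},{"angular":[0,0,0],"linear":[0,0,0.034],"hand":0},{"angular":[0,0,0],"linear":[0,0,0.034],"hand":0}]'
```

```text
clock: 7.18
position: [0.4401, -0.0661, 0.1767]
eef_rot: [-0.0, -0.151, 0.989, 0.0]
ft_force: [0.5, 0.1, -1.0]
gripper_width: 0.0135
gripper_force: 61.8
```

```bash
python3 -m inch '[{"angular":[0,0,0],"linear":[0,0,0.001],"hand":0},{"angular":[0,0,0],"linear":[0,0,0.002],"hand":0},{"angular":[0,0,0],"linear":[0,0,0.002],"hand":0}]'; python3 -m inch '[{"angular":[0,0,0],"linear":[0,0,0.001],"hand":0},{"angular":[0,0,0],"linear":[0,0,0.001],"hand":0}]'
```

```text
clock: 7.43
position: [0.4407, -0.0663, 0.1758]
eef_rot: [0.001, -0.151, 0.989, -0.0]
ft_force: [-2.1, -1.0, 8.4]
gripper_width: 0.0129
gripper_force: 63.5
clock: 7.6
position: [0.4409, -0.0663, 0.1755]
eef_rot: [0.001, -0.151, 0.989, -0.0]
ft_force: [-6.1, -0.6, 18.6]
gripper_width: 0.0129
gripper_force: 64.9
```

Contact. I'll unload slightly, open and rise.

```bash
python3 -m inch '[{"angular":[0,0,0],"linear":[0,0,-0.002],"hand":0},{"angular":[0,0,0],"linear":[0,0,-0.002],"hand":0.016},{"angular":[0,0,0],"linear":[0,0,-0.002],"hand":0.02},{"angular":[0,0,0],"linear":[0,0,-0.002],"hand":0.025},{"angular":[0,0,0],"linear":[0,0,-0.002],"hand":0.03},{"angular":[0,0,0],"linear":[0,0,-0.002],"hand":0.036},{"angular":[0,0,0],"linear":[0,0,-0.002],"hand":0.042},{"angular":[0,0,0],"linear":[0,0,-0.002],"hand":0.045}]'; python3 -m inch '[{"angular":[0,0,0],"linear":[0,0,-0.005],"hand":0.045},{"angular":[0,0,0],"linear":[0,0,-0.02],"hand":0.045},{"angular":[0,0,0],"linear":[0,0,-0.045],"hand":0.045},{"angular":[0,0,0],"linear":[0,0,-0.075],"hand":0.045},{"angular":[0,0,0],"linear":[0,0,-0.105],"hand":0.045},{"angular":[0,0,0],"linear":[0,0,-0.135],"hand":0.045},{"angular":[0,0,0],"linear":[0,0,-0.15],"hand":0.045}]'
python3 - <<'E'
from h import *
to([.47,.31,.32],115.9)
b=snap("side","s4.png")
cv2.imwrite("pics/x4.png",cv2.resize(b[150:290,240:400],None,fx=3,fy=3,interpolation=cv2.INTER_CUBIC))
E
```

```text
clock: 8.27
position: [0.44, -0.0659, 0.1757]
eef_rot: [-0.0, -0.151, 0.989, 0.0]
ft_force: [-0.4, 0.1, -0.2]
gripper_width: 0.045
gripper_force: 0.0
clock: 8.85
position: [0.4411, -0.0661, 0.3298]
eef_rot: [0.002, -0.151, 0.989, -0.001]
ft_force: [0.2, 0.4, -1.0]
gripper_width: 0.0451
gripper_force: 0.0
clk 8.85 pos [ 0.4411 -0.0661  0.3298] yaw 107.37 q6 -2.03 F [ 0.2  0.4 -1. ] w 0.0451
lin [-0.1399, 0.3504, 0.0098] ang [-0.0019, 0.0039, -0.1488]
```

View pics/x4.png

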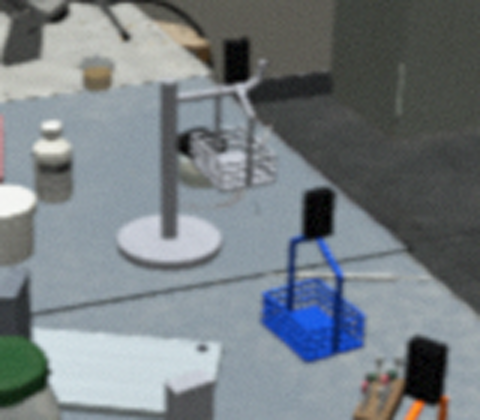

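The basket hangs on the hook by its handle, tab at (236,60), well clear of the post. On to the square.

```bash
python3 -m inch '[{"angular":[0,0,-0.01],"linear":[-0.008,0.02,0],"hand":0.06},{"angular":[0,0,-0.02],"linear":[-0.02,0.05,0],"hand":0.06},{"angular":[0,0,-0.04],"linear":[-0.033,0.083,0],"hand":0.06},{"angular":[0,0,-0.06],"linear":[-0.046,0.116,0],"hand":0.06},{"angular":[0,0,-0.08],"linear":[-0.059,0.149,0],"hand":0.06},{"angular":[0,0,-0.1],"linear":[-0.072,0.182,0],"hand":0.06},{"angular":[0,0,-0.12],"linear":[-0.085,0.215,0.002],"hand":0.06},{"angular":[0,0,-0.14],"linear":[-0.098,0.248,0.004],"hand":0.06},{"angular":[0,0,-0.15],"linear":[-0.111,0.28,0.006],"hand":0.06},{"angular":[0,0.002,-0.15],"linear":[-0.124,0.312,0.008],"hand":0.06},{"angular":[0,0.004,-0.15],"linear":[-0.135,0.338,0.01],"hand":0.06},{"angular":[0,0.004,-0.15],"linear":[-0.14,0.35,0.01],"hand":0.06}]'
python3 -m inch '[{"angular":[0,0,0],"linear":[0,0,0],"hand":0.06},{"angular":[0,0,0],"linear":[0,0,0],"hand":0.06},{"angular":[0,0,0],"linear":[0,0,0],"hand":0.06}]'
python3 - <<'E'
from h import *
import json
to([.47,.31,.32],116)
c=env.calibration("wrist"); im=snap("wrist","w5.png"); json.dump({k:np.array(v).tolist() for k,v in c.items()},open("w5.json","w"))
u,v=proj(c,[.49,.35,.07]); print(u,v,proj(c,[.5225,.3655,.125]))
a,b=int(max(0,u-130)),int(max(0,v-100)); print(a,b)
cv2.imwrite("pics/x5.png",cv2.resize(im[b:b+200,a:a+260],None,fx=3,fy=3,interpolation=cv2.INTER_CUBIC))
E
```

```text
clock: 9.9
position: [0.4688, 0.3129, 0.3151]
eef_rot: [-0.002, -0.226, 0.974, 0.0]
ft_force: [-0.4, -0.8, 0.7]
gripper_width: 0.0597
gripper_force: 0.0
clock: 10.15
position: [0.469, 0.3087, 0.3158]
eef_rot: [-0.002, -0.225, 0.974, -0.0]
ft_force: [0.4, -0.3, -0.2]
gripper_width: 0.0598
gripper_force: 0.0
clk 10.15 pos [0.469  0.3087 0.3158] yaw 115.95 q6 -1.44 F [ 0.4 -0.3 -0.2] w 0.0598
lin [-0.0015, 0.0008, -0.0042] ang [0.0001, -0.0046, -0.0009]
298.6136702578375 203.88322982903858 [300.94253031 247.23518386]
168 103
```

View pics/x5.png

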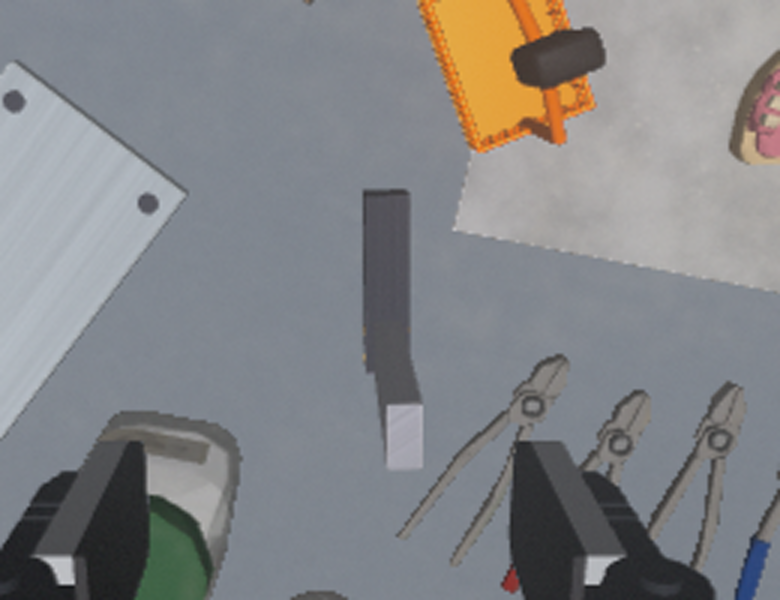

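The square shows clearly: blade top corners (385,404) to (423,468), foot top front edge (363–410,192). It is nearly aligned with the tool.

Run:
```python
from h import *
import json
c=json.load(open("w5.json")); W=lambda u,v:(168+u/3,103+v/3)
B=[onz(c,*W(*p),.125) for p in[(385,404),(422,404),(423,468),(388,469)]]; m=np.mean(B,0)
F=[onz(c,*W(*p),.018) for p in[(363.5,192),(410,192),(410,345),(365,335)]]
ang=lambda a,b:np.degrees(np.arctan2(*(b-a)[1::-1]))
fm=(F[0]+F[1])/2
print(np.round(B,4).tolist(),m,np.linalg.norm(B[0]-B[3]),np.linalg.norm(B[0]-B[1])); print(ang(F[0],F[3]),ang(F[1],F[2]),ang(B[0],B[3]),ang(B[1],B[2]),ang(fm,m),fm)
# refine jig from w1
c1=json.load(open("w1.json")); P=[onz(c1,*p,.014) for p in[(248,144),(322,144),(319,264.5),(248,264)]]
print(np.round(P,4).tolist(),ang(P[0],P[3]),ang(P[1],P[2]))
y=26; x=np.array([np.cos(np.radians(y)),np.sin(np.radians(y)),0]); print("len",(m-fm)@x)
to([m[0],m[1],.095],116)
```

```text
[[0.5143, 0.3554, 0.125], [0.5082, 0.368, 0.125], [0.5316, 0.3807, 0.125], [0.5379, 0.3687, 0.125]] [0.52298424 0.36819101 0.125     ] 0.027053178483186786 0.014009392403242798
27.131543589559236 27.338555708619943 29.36385113768219 28.378613597611157 27.16040266222819 [0.45449951 0.33305445 0.018     ]
[[0.4767, 0.1511, 0.014], [0.499, 0.2481, 0.014], [0.6742, 0.2107, 0.014], [0.6494, 0.1064, 0.014]] -14.506596168297856 -12.055523863191992
len 0.07695652227434549
clk 10.2 pos [0.4691 0.3085 0.316 ] yaw 115.91 q6 -1.44 F [ 0.4  0.2 -0.5] w 0.0599
lin [-0.0755, 0.0301, 0.2207] ang [0.0002, -0.0043, -0.0015]
```

```bash
python3 -m inch '[{"angular":[0,-0.004,-0.01],"linear":[-0.02,0.01,0.01],"hand":0.06},{"angular":[0,-0.004,-0.025],"linear":[-0.05,0.02,0.02],"hand":0.06},{"angular":[0,-0.004,-0.025],"linear":[-0.075,0.029,0.04],"hand":0.06},{"angular":[0,-0.004,-0.025],"linear":[-0.075,0.029,0.065],"hand":0.06},{"angular":[0,-0.004,-0.025],"linear":[-0.075,0.029,0.095],"hand":0.06},{"angular":[0,-0.004,-0.025],"linear":[-0.075,0.029,0.125],"hand":0.06},{"angular":[0,-0.004,-0.025],"linear":[-0.075,0.029,0.155],"hand":0.06},{"angular":[0,-0.004,-0.025],"linear":[-0.075,0.029,0.185],"hand":0.06},{"angular":[0,-0.004,-0.025],"linear":[-0.075,0.029,0.21],"hand":0.06},{"angular":[0,-0.004,-0.025],"linear":[-0.075,0.029,0.221],"hand":0.06},{"angular":[0,-0.004,-0.025],"linear":[-0.075,0.029,0.221],"hand":0.055},{"angular":[0,-0.004,-0.025],"linear":[-0.075,0.029,0.221],"hand":0.05}]'
python3 -c "
from h import *
to([.5228,.3672,.094],117.3)"
```

```text
clock: 11.2
position: [0.5235, 0.3679, 0.0953]
eef_rot: [-0.0, -0.236, 0.972, 0.0]
ft_force: [0.5, -0.4, 0.3]
gripper_width: 0.0503
gripper_force: 0.0
clk 11.2 pos [0.5235 0.3679 0.0953] yaw 117.35 q6 -1.44 F [ 0.5 -0.4  0.3] w 0.0503
lin [0.001, -0.0003, 0.0013] ang [0.0006, 0.0001, 0.0008]
```

```bash
python3 -m inch '[{"angular":[0,0,0],"linear":[0,0,0],"hand":0.035},{"angular":[0,0,0],"linear":[0,0,0],"hand":0.02},{"angular":[0,0,0],"linear":[0,0,0],"hand":0.01},{"angular":[0,0,0],"linear":[0,0,0],"hand":0},{"angular":[0,0,0],"linear":[0,0,0],"hand":0},{"angular":[0,0,0],"linear":[0,0,0],"hand":0},{"angular":[0,0,0],"linear":[0,0,0],"hand":0}]'
python3 -m inch '[{"angular":[0,0,0],"linear":[0,0,-0.005],"hand":0},{"angular":[0,0,0],"linear":[0,0,-0.015],"hand":0},{"angular":[0,0,0],"linear":[0,0,-0.035],"hand":0},{"angular":[0,0,0],"linear":[0,0,-0.06],"hand":0},{"angular":[0,0,0],"linear":[0,0,-0.07],"hand":0},{"angular":[0,0,0],"linear":[0,0,-0.07],"hand":0}]'
python3 - <<'E'
from h import *
to([.5,.26,.165],77.2)
E
```

```text
clock: 11.78
position: [0.5241, 0.3691, 0.0963]
eef_rot: [0.001, -0.237, 0.972, 0.001]
ft_force: [0.4, -1.0, 6.9]
gripper_width: 0.0132
gripper_force: 59.7
clock: 12.28
position: [0.5245, 0.3696, 0.1679]
eef_rot: [0.002, -0.237, 0.972, 0.001]
ft_force: [-0.1, -0.2, -3.1]
gripper_width: 0.0131
gripper_force: 58.6
clk 12.2833 pos [0.5245 0.3696 0.1679] yaw 117.41 q6 -1.44 F [-0.1 -0.2 -3.1] w 0.0131
lin [0.0722, -0.086, 0.0024] ang [0.0032, 0.0045, 0.7017]
```

Lifted. I'll re-measure the jig now that the plate is bare.

Run:
```python
from h import *
import json
def rect(im,c,roi,name):
    a,b,x,y=roi
    sub=im[b:y,a:x]; hsv=cv2.cvtColor(sub,cv2.COLOR_BGR2HSV)
    m=(hsv[...,2]>185).astype(np.uint8)
    m=cv2.morphologyEx(m,cv2.MORPH_CLOSE,np.ones((3,3)))
    cs=max(cv2.findContours(m,0,cv2.CHAIN_APPROX_NONE)[0],key=cv2.contourArea)[:,0]
    p=np.array([onz(c,u+a,v+b,.014)[:2] for u,v in cs]); r=cv2.minAreaRect((p*1000).astype(np.float32))
    print(name,cs.min(0)+[a,b],cs.max(0)+[a,b],np.round(r[0],1),np.round(r[1],1),r[2],np.round(cv2.boxPoints(r),1).tolist())
ti=snap("top","t6.png"); si=snap("side","s6.png")
rect(ti,env.calibration("top"),(218,165,278,245),"top")
w1=cv2.imread("pics/w1.png"); c1=json.load(open("w1.json")); rect(w1,c1,(235,130,335,275),"w1")
w5=cv2.imread("pics/w5.png")
h=[[onz(c1,*p,.014) for p in[(257,155),(313,155),(311,255),(259,255)]]]
print("holes",np.round(h,4).tolist(),np.mean(h[0],0))
v=[ti[185:190,250+i*2-12,:].mean() for i in range(3)]; print(v)
A=cv2.resize(ti[160:250,205:295],None,fx=4,fy=4,interpolation=cv2.INTER_CUBIC)
B=cv2.resize(w1[130:280,240:330],None,fx=4,fy=4,interpolation=cv2.INTER_CUBIC)[-360:]
cv2.imwrite("pics/x6.png",np.hstack([A,B]))
```

```text
top [226 175] [268 235] [574.1 178.6] [ 97.9 177.8] 77.36416625976562 [[476.6000061035156, 150.1999969482422], [650.0999755859375, 111.4000015258789], [671.5, 206.89999389648438], [498.1000061035156, 245.8000030517578]]
w1 [249 144] [320 263] [574.  179.4] [ 98.  176.7] 77.38866424560547 [[477.1000061035156, 150.8000030517578], [649.5999755859375, 112.19999694824219], [671.0, 207.89999389648438], [498.5, 246.5]]
holes [[[0.4937, 0.1593, 0.014], [0.5108, 0.2334, 0.014], [0.6561, 0.2019, 0.014], [0.6387, 0.1262, 0.014]]] [0.57480298 0.18021175 0.014     ]
[np.float64(197.8), np.float64(200.33333333333334), np.float64(203.4)]
```

View pics/x6.png

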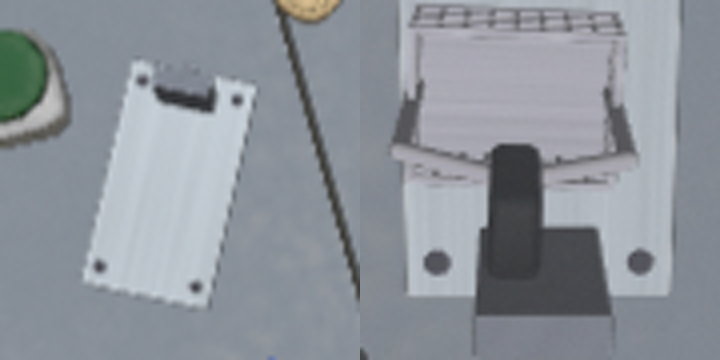

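Both views agree: plate centre (0.574, 0.179), yaw −12.6°.

Run:
```python
from h import *
import json
c1=json.load(open("w1.json")); print("stop base mid",onz(c1,269.5,247,.014),onz(c1,301,247,.014))
to([.51,.27,.168],97.4);to([.5799,.1777,.165],77.4)
```

```text
stop base mid [0.62954724 0.14447133 0.014     ] [0.64000279 0.19000098 0.014     ]
clk 12.3833 pos [0.5229 0.3684 0.1645] yaw 117.4 q6 -1.44 F [-0.4  0.3 -3.4] w 0.0131
lin [0.0567, -0.0814, -0.0035] ang [0.0008, 0.0002, 0.3491]
clk 12.3833 pos [0.5229 0.3684 0.1645] yaw 117.4 q6 -1.44 F [-0.4  0.3 -3.4] w 0.0131
lin [0.0371, -0.1955, -0.0006] ang [0.0008, 0.0001, 0.6981]
```

```bash
python3 -m inch '[{"angular":[0,0,0.04],"linear":[0.012,-0.012,0],"hand":0},{"angular":[0,0,0.1],"linear":[0.028,-0.035,0],"hand":0},{"angular":[0,0,0.18],"linear":[0.043,-0.058,0],"hand":0},{"angular":[0,0,0.27],"linear":[0.057,-0.081,0],"hand":0},{"angular":[0,0,0.36],"linear":[0.054,-0.105,0],"hand":0},{"angular":[0,0,0.45],"linear":[0.05,-0.129,0],"hand":0},{"angular":[0,0,0.54],"linear":[0.046,-0.153,0],"hand":0},{"angular":[0,0,0.62],"linear":[0.042,-0.173,0],"hand":0},{"angular":[0,0,0.68],"linear":[0.038,-0.189,0],"hand":0},{"angular":[0,0,0.698],"linear":[0.037,-0.1955,0],"hand":0},{"angular":[0,0,0.698],"linear":[0.037,-0.1955,0],"hand":0},{"angular":[0,0,0.698],"linear":[0.037,-0.1955,0],"hand":0}]'
python3 - <<'E'
from h import *
to([.5801,.1785,.118],77.4)
E
```

```text
clock: 13.38
position: [0.5792, 0.1779, 0.1634]
eef_rot: [-0.001, 0.109, 0.994, 0.0]
ft_force: [0.4, 0.7, -2.7]
gripper_width: 0.013
gripper_force: 58.8
clk 13.3833 pos [0.5792 0.1779 0.1634] yaw 77.47 q6 -1.06 F [ 0.4  0.7 -2.7] w 0.013
lin [-0.0008, 0.0008, 0.0454] ang [-0.0001, -0.0024, 0.0013]
```

```bash
python3 -m inch '[{"angular":[0,-0.002,0.001],"linear":[-0.001,0.001,0.01],"hand":0},{"angular":[0,-0.002,0.001],"linear":[-0.001,0.001,0.022],"hand":0},{"angular":[0,-0.002,0.001],"linear":[-0.001,0.001,0.034],"hand":0},{"angular":[0,-0.002,0.001],"linear":[-0.001,0.001,0.042],"hand":0},{"angular":[0,-0.002,0.001],"linear":[-0.001,0.001,0.046],"hand":0},{"angular":[0,-0.002,0.001],"linear":[-0.001,0.001,0.047],"hand":0},{"angular":[0,-0.002,0.001],"linear":[-0.001,0.001,0.048],"hand":0},{"angular":[0,-0.002,0.001],"linear":[-0.001,0.001,0.049],"hand":0}]'
python3 -m inch '[{"angular":[0,0,0],"linear":[0,0,0.001],"hand":0},{"angular":[0,0,0],"linear":[0,0,0.002],"hand":0},{"angular":[0,0,0],"linear":[0,0,0.002],"hand":0}]'
python3 -c "
from h import *
to([.6189,.1695,.11],77.4);print(env.read_state()['torque'])"
```

```text
clock: 14.05
position: [0.5817, 0.1788, 0.1157]
eef_rot: [0.001, 0.11, 0.994, 0.0]
ft_force: [0.3, -1.0, -2.4]
gripper_width: 0.0134
gripper_force: 58.8
clock: 14.3
position: [0.5815, 0.1786, 0.1137]
eef_rot: [0.001, 0.11, 0.994, 0.0]
ft_force: [0.3, -0.6, -2.6]
gripper_width: 0.0131
gripper_force: 58.8
clk 14.3 pos [0.5815 0.1786 0.1137] yaw 77.35 q6 -1.05 F [ 0.3 -0.6 -2.6] w 0.0131
lin [-0.0385, -0.0007, 0.0037] ang [0.0008, 0.0019, -0.001]
[ 0.0219575  -0.01089621  0.02473182]
```

```bash
python3 -m inch '[{"angular":[0,0,0],"linear":[-0.006,0,0],"hand":0},{"angular":[0,0,0],"linear":[-0.014,0,0],"hand":0},{"angular":[0,0,0],"linear":[-0.022,0,0],"hand":0},{"angular":[0,0,0],"linear":[-0.028,-0.0005,0],"hand":0},{"angular":[0,0,0],"linear":[-0.031,-0.0005,0],"hand":0},{"angular":[0,0,0],"linear":[-0.032,-0.0005,0],"hand":0},{"angular":[0,0,0],"linear":[-0.032,-0.0005,0.001],"hand":0},{"angular":[0,0,0],"linear":[-0.032,-0.0005,0.002],"hand":0}]'
python3 -m inch '[{"angular":[0,0,0],"linear":[0,0,0.0005],"hand":0},{"angular":[0,0,0],"linear":[0,0,0.001],"hand":0},{"angular":[0,0,0],"linear":[0,0,0.001],"hand":0}]'
python3 -c "
from h import *
to([.6189,.1695,.11],77.4);print(env.read_state()['torque'])"
```

```text
clock: 14.97
position: [0.6122, 0.1711, 0.1113]
eef_rot: [0.001, 0.11, 0.994, 0.0]
ft_force: [0.2, -0.1, -2.3]
gripper_width: 0.0133
gripper_force: 58.8
clock: 15.22
position: [0.6122, 0.1712, 0.1105]
eef_rot: [0.001, 0.11, 0.994, 0.0]
ft_force: [-0.9, 0.5, -3.2]
gripper_width: 0.0135
gripper_force: 58.9
clk 15.2167 pos [0.6122 0.1712 0.1105] yaw 77.36 q6 -1.08 F [-0.9  0.5 -3.2] w 0.0135
lin [-0.0069, -0.0002, 0.0005] ang [0.0005, 0.0014, -0.0007]
[ 0.0056148  -0.10252746 -0.0018036 ]
```

Near the plate. I'll go down in small steps until it touches.

```bash
for i in 1; do :; done; python3 -m inch '[{"angular":[0,0,0],"linear":[0,0,0.0005],"hand":0},{"angular":[0,0,0],"linear":[0,0,0.001],"hand":0},{"angular":[0,0,0],"linear":[0,0,0.001],"hand":0}]' | grep -E "posi|ft"; python3 -m inch '[{"angular":[0,0,0],"linear":[0,0,0.0005],"hand":0},{"angular":[0,0,0],"linear":[0,0,0.001],"hand":0},{"angular":[0,0,0],"linear":[0,0,0.001],"hand":0}]'
python3 -c "
from h import *
to([.6189,.1695,.11],77.4);print(env.read_state()['torque'])"
```

```text
position: [0.6125, 0.1713, 0.1104]
ft_force: [-1.3, -0.5, 4.9]
clock: 15.72
position: [0.6127, 0.1713, 0.1103]
eef_rot: [0.001, 0.11, 0.994, 0.0]
ft_force: [-6.1, -1.6, 13.3]
gripper_width: 0.0134
gripper_force: 61.3
clk 15.7167 pos [0.6127 0.1713 0.1103] yaw 77.35 q6 -1.08 F [-6.1 -1.6 13.3] w 0.0134
lin [-0.0065, -0.0004, 0.0004] ang [0.0009, 0.0022, -0.0008]
[-0.32089235  1.10247759 -0.00599848]
```

Sole seated, with about 16 N near mid-foot. Next I push towards the stop.

```bash
python3 -m inch '[{"angular":[0,0,0],"linear":[-0.001,0,0],"hand":0},{"angular":[0,0,0],"linear":[-0.002,0,0],"hand":0},{"angular":[0,0,0],"linear":[-0.003,0,0],"hand":0},{"angular":[0,0,0],"linear":[-0.004,0,0],"hand":0},{"angular":[0,0,0],"linear":[-0.004,0,0],"hand":0}]' | grep -E "posi|ft"; python3 -m inch '[{"angular":[0,0,0],"linear":[-0.001,0,0],"hand":0},{"angular":[0,0,0],"linear":[-0.0015,0,0],"hand":0},{"angular":[0,0,0],"linear":[-0.0015,0,0],"hand":0}]'| grep -E "posi|ft"; 
python3 -c "
from h import *
to([.6189,.1695,.11],77.4);print(env.read_state()['torque'])"
```

```text
position: [0.616, 0.1704, 0.1104]
ft_force: [-7.3, -1.2, 17.8]
position: [0.6175, 0.17, 0.1104]
ft_force: [-6.2, -1.9, 15.5]
clk 16.3833 pos [0.6175 0.17   0.1104] yaw 77.35 q6 -1.08 F [-6.2 -1.9 15.5] w 0.0133
lin [-0.0015, -0.0002, 0.0004] ang [0.0005, 0.0011, -0.0009]
[-0.34499872  1.67372025 -0.03704791]
```

```bash
python3 -m inch '[{"angular":[0,0,0],"linear":[-0.001,0,0],"hand":0},{"angular":[0,0,0],"linear":[-0.0015,0,0],"hand":0},{"angular":[0,0,0],"linear":[-0.0015,0,0],"hand":0}]' | grep -E "posi|ft"; python3 -m inch '[{"angular":[0,0,0],"linear":[-0.001,0,0],"hand":0},{"angular":[0,0,0],"linear":[-0.0015,0,0],"hand":0},{"angular":[0,0,0],"linear":[-0.0015,0,0],"hand":0}]'| grep -E "posi|ft"; 
python3 -c "
from h import *
to([.6189,.1695,.11],77.4);print(env.read_state()['torque'])"
```

```text
position: [0.6188, 0.1697, 0.1104]
ft_force: [-6.9, -1.4, 16.4]
position: [0.6202, 0.1694, 0.1103]
ft_force: [-7.5, -0.7, 15.9]
clk 16.8833 pos [0.6202 0.1694 0.1103] yaw 77.35 q6 -1.09 F [-7.5 -0.7 15.9] w 0.0136
lin [0.0013, -0.0002, 0.0003] ang [0.0005, 0.0006, -0.0009]
[-0.27516108  1.72883109 -0.00960068]
```

```bash
python3 -m inch '[{"angular":[0,0,0],"linear":[-0.001,0,0],"hand":0},{"angular":[0,0,0],"linear":[-0.0015,0,0],"hand":0},{"angular":[0,0,0],"linear":[-0.0015,0,0],"hand":0}]' | grep -E "posi|ft"; python3 -m inch '[{"angular":[0,0,0],"linear":[-0.001,0,0],"hand":0},{"angular":[0,0,0],"linear":[-0.0015,0,0],"hand":0},{"angular":[0,0,0],"linear":[-0.0015,0,0],"hand":0}]'| grep -E "posi|ft"; 
python3 -c "
from h import *
to([.6189,.1695,.11],77.4);print(env.read_state()['torque'])"
```

```text
position: [0.6218, 0.169, 0.1103]
ft_force: [-7.1, -1.8, 16.0]
position: [0.623, 0.1688, 0.1103]
ft_force: [-8.0, -0.2, 15.6]
clk 17.3833 pos [0.623  0.1688 0.1103] yaw 77.34 q6 -1.09 F [-8.  -0.2 15.6] w 0.0133
lin [0.0042, -0.0002, 0.0003] ang [0.0004, 0.0002, -0.001]
[-0.23960453  1.88443139  0.0043905 ]
```

```bash
python3 -m inch '[{"angular":[0,0,0],"linear":[-0.001,0,0],"hand":0},{"angular":[0,0,0],"linear":[-0.0015,0,0],"hand":0},{"angular":[0,0,0],"linear":[-0.0015,0,0],"hand":0}]' | grep -E "posi|ft"; python3 -m inch '[{"angular":[0,0,0],"linear":[-0.001,0,0],"hand":0},{"angular":[0,0,0],"linear":[-0.0015,0,0],"hand":0},{"angular":[0,0,0],"linear":[-0.0015,0,0],"hand":0}]'| grep -E "posi|ft"; 
python3 -c "
from h import *
to([.6189,.1695,.11],77.4);print(env.read_state()['torque'])"
```

```text
position: [0.6249, 0.1684, 0.1102]
ft_force: [-6.0, -1.7, 13.3]
position: [0.6261, 0.1681, 0.1101]
ft_force: [-6.6, -0.2, 13.9]
clk 17.8833 pos [0.6261 0.1681 0.1101] yaw 77.34 q6 -1.09 F [-6.6 -0.2 13.9] w 0.0135
lin [0.0073, -0.0002, 0.0001] ang [0.0005, 0.0006, -0.001]
[-0.25652688  1.64981772  0.04027102]
```

Run:
```python
from h import *
c=env.calibration("wrist"); im=snap("wrist","w7.png"); si=snap("side","s7.png"); ti=snap("top","t7.png")
x=np.array([np.cos(np.radians(-12.6)),np.sin(np.radians(-12.6)),0]);y=np.array([-x[1],x[0],0]);C=np.array([.6326,.1659,.014])
g=im.max(2)
for name,p in [("plate near L",C-.15*x-.05*y),("plate near R",C-.15*x+.05*y),("foot end top",C-.09*x+[0,0,.018]),("foot end bot",C-.09*x),("foot/blade",C-.028*x+[0,0,.018])]:
    print(name,np.round(proj(c,p),1))
m=proj(c,C-.09*x+[0,0,.018]).astype(int)
print("column",m,g[m[1]-40:m[1]+45,m[0]].tolist())
for dv in (8,20): print("row",m[1]+dv,m[0]-40,g[m[1]+dv,m[0]-40:m[0]+40].tolist())
```

```text
plate near L [198.5   1.8]
plate near R [351.7   1.5]
foot end top [275.2  97.5]
foot end bot [275.4  98.8]
foot/blade [275.5 190. ]
column [275  97] [198, 198, 199, 199, 198, 198, 200, 200, 200, 199, 198, 198, 198, 198, 200, 198, 198, 199, 199, 200, 199, 199, 199, 198, 198, 200, 199, 199, 194, 127, 80, 102, 103, 102, 102, 102, 101, 102, 102, 101, 101, 100, 101, 101, 100, 101, 101, 101, 99, 101, 101, 100, 100, 99, 101, 101, 101, 101, 99, 100, 100, 100, 99, 98, 101, 101, 101, 100, 99, 100, 97, 98, 98, 99, 97, 99, 98, 97, 98, 98, 99, 99, 98, 98, 99]
row 105 235 [198, 200, 199, 199, 200, 199, 199, 197, 198, 198, 198, 196, 195, 194, 196, 196, 196, 194, 193, 194, 193, 193, 194, 196, 185, 93, 99, 100, 99, 100, 99, 100, 100, 98, 100, 102, 101, 100, 101, 100, 99, 102, 101, 102, 102, 100, 99, 99, 101, 100, 103, 101, 99, 102, 101, 102, 99, 102, 100, 129, 196, 194, 195, 192, 193, 191, 189, 190, 194, 196, 198, 201, 199, 198, 199, 199, 201, 198, 195, 198]
row 117 235 [201, 200, 199, 199, 201, 200, 200, 200, 198, 197, 197, 196, 195, 194, 194, 194, 197, 195, 193, 194, 194, 194, 194, 196, 187, 105, 97, 100, 100, 100, 101, 99, 99, 98, 99, 100, 101, 100, 100, 99, 100, 99, 100, 99, 99, 99, 97, 99, 102, 102, 102, 102, 100, 101, 102, 100, 100, 101, 103, 141, 196, 194, 193, 192, 193, 190, 190, 191, 195, 196, 199, 201, 199, 199, 198, 201, 202, 200, 198, 199]
```

Run:
```python
from h import *
c=env.calibration("wrist");s=env.calibration("side");si=cv2.imread("pics/s7.png")
a=np.radians(-12.6);x=np.array([np.cos(a),np.sin(a),0]);y=np.array([-x[1],x[0],0]);C=np.array([.6326,.1659,.014])
for dz in (.018,.028): print("width",dz,[np.round(proj(c,C-.098*x+.011*k*y+[0,0,dz]),1).tolist() for k in(-1,1)])
w=np.array(cv2.imread("pics/w7.png")).max(2)
for v in range(100,185,12):
    r=w[v,235:320]; d=np.where(r<140)[0]; print(v,d.min()+235,d.max()+235,end="; ")
print()
g=si.max(2)
for k in (-.105,-.098,-.09,-.07,-.05,-.03,-.014,0):
    p=[proj(s,C+k*x+.011*y+[0,0,z]) for z in(0,.018)]; print(k,np.round(p,1).tolist())
for k in (.03,.06,.09,.12): print("blade z",k,np.round([proj(s,C+j*x+.007*y+[0,0,k]) for j in(-.028,0)],1).tolist())
u0,u1=240,300
for v in range(225,285,2): print(v,g[v,u0:u1:2].tolist())
```

```text
width 0.018 [[258.1, 84.4], [292.2, 84.3]]
width 0.028 [[257.1, 82.9], [293.0, 82.8]]
100 260 294; 112 260 294; 124 260 294; 136 261 293; 148 261 293; 160 261 293; 172 261 292; 184 262 293; 
-0.105 [[291.7, 275.6], [291.7, 269.0]]
-0.098 [[288.7, 275.4], [288.6, 268.8]]
-0.09 [[285.3, 275.1], [285.2, 268.5]]
-0.07 [[276.8, 274.4], [276.6, 267.8]]
-0.05 [[268.4, 273.6], [268.1, 267.1]]
-0.03 [[260.0, 272.9], [259.7, 266.4]]
-0.014 [[253.3, 272.4], [253.0, 265.8]]
0 [[247.6, 271.9], [247.1, 265.3]]
blade z 0.03 [[259.0, 261.0], [247.3, 260.0]]
blade z 0.06 [[258.5, 249.7], [246.6, 248.8]]
blade z 0.09 [[258.0, 238.2], [245.9, 237.3]]
blade z 0.12 [[257.4, 226.3], [245.2, 225.5]]
225 [31, 24, 23, 20, 18, 29, 44, 91, 134, 165, 167, 170, 167, 169, 166, 163, 169, 170, 168, 168, 183, 206, 217, 215, 214, 217, 213, 119, 91, 116]
227 [110, 95, 38, 22, 21, 42, 69, 90, 117, 166, 169, 168, 168, 164, 168, 168, 164, 168, 166, 176, 208, 216, 217, 219, 213, 214, 212, 119, 90, 120]
229 [125, 112, 42, 31, 26, 43, 83, 86, 108, 168, 166, 168, 166, 166, 168, 168, 166, 168, 165, 168, 212, 215, 219, 216, 21
[... 3246 characters left out ...]
, 228, 227, 224, 225, 226, 225, 224, 221, 222, 223, 222, 224, 223, 222, 225, 223, 223, 224, 221, 223]
277 [106, 103, 104, 102, 82, 59, 39, 36, 172, 229, 227, 229, 228, 229, 227, 226, 226, 226, 224, 225, 225, 222, 223, 222, 221, 223, 220, 221, 224, 225]
279 [100, 86, 72, 53, 40, 35, 40, 65, 134, 217, 227, 227, 225, 226, 224, 227, 225, 226, 227, 226, 226, 225, 225, 225, 225, 226, 225, 226, 221, 225]
281 [41, 43, 41, 38, 35, 54, 113, 141, 135, 182, 227, 227, 225, 224, 224, 222, 222, 222, 221, 222, 223, 223, 222, 221, 220, 225, 224, 221, 226, 226]
283 [42, 38, 39, 49, 101, 136, 151, 148, 139, 131, 206, 215, 220, 218, 222, 223, 224, 228, 227, 224, 223, 224, 220, 222, 222, 222, 221, 223, 223, 224]
```

The numbers show the square pivoted in the grip. It leans about 7° towards the stop, its toe is about 9 mm up, and the heel is still about 9 mm short. I'll tilt it back upright about its heel, release, and regrip lower with lighter forces.

```bash
python3 -m inch '[{"angular":[0,-0.01,0],"linear":[0.001,0,-0.001],"hand":0},{"angular":[0,-0.025,0],"linear":[0.0025,0,-0.001],"hand":0},{"angular":[0,-0.04,0],"linear":[0.004,0,-0.001],"hand":0},{"angular":[0,-0.055,0],"linear":[0.0055,0,-0.001],"hand":0},{"angular":[0,-0.07,0],"linear":[0.007,0,-0.001],"hand":0},{"angular":[0,-0.085,0],"linear":[0.0085,0,-0.001],"hand":0},{"angular":[0,-0.1,0],"linear":[0.01,0,-0.001],"hand":0},{"angular":[0,-0.11,0],"linear":[0.011,0,-0.001],"hand":0},{"angular":[0,-0.11,0],"linear":[0.011,0,-0.001],"hand":0}]'
cat > chk.py <<'E'
from h import *
st=env.read_state(); print("clk",st["clock"],"F",np.round(st["ft_force"],1),"tau",np.round(st["torque"],2))
s=env.calibration("side");g=env.grab_frame("side").max(2).astype(int)
a=np.radians(-12.6);x=np.array([np.cos(a),np.sin(a),0]);y=np.array([-x[1],x[0],0]);C=np.array([.6326,.1659,.014])
# foot bottom edge (dark->bright going down) rel. to a flat foot
for k in (-.085,-.07,-.055,-.04):
    u,v=proj(s,C+k*x+.011*y); col=g[int(v)-8:int(v)+8,int(round(u))]; d=np.diff(col); i=d.argmax(); j=int(v)-8+i+np.clip((140-col[i])/max(d[i],1),0,1); print("bot",k,round(j-v,2),end="; ")
r=g[268:271,270:305].mean(0); i=np.diff(r).argmax(); print("toe u",270+i,"seated",proj(s,C-.09*x+.011*y+[0,0,.012])[0])
e=[]
for v in (228,232,236,240,244,248,252,256,260):
    r=g[v,246:272]; i=np.diff(r[4:]).argmax()+4; e.append(246+i+np.clip((128-r[i])/max(r[i+1]-r[i],1),0,1))
print("blade edge",np.round(e,1))
w=env.calibration("wrist");wi=env.grab_frame("wrist").max(2).astype(int)
u,v=proj(w,C-.09*x); c=wi[max(0,int(v)-40):int(v)+20,int(u)]; t=max(0,int(v)-40)+np.diff(c).argmin(); row=wi[min(t+15,400),int(u)-40:int(u)+40]; d=np.where(row<140)[0]+int(u)-40
print("wrist toe v",t,"seated",np.round([u,v],1),"mid u",(d.min()+d.max())/2)
to([.6189,.1695,.11],77.4)
E
python3 chk.py
```

```text
clock: 18.78
position: [0.616, 0.1706, 0.1099]
eef_rot: [0.057, 0.11, 0.992, -0.006]
ft_force: [1.7, -0.7, 4.0]
gripper_width: 0.0134
gripper_force: 60.2
clk 18.7833 F [ 1.7 -0.7  4. ] tau [-0.41 -0.3  -0.05]
bot -0.085 0.11; bot -0.07 0.2; bot -0.055 0.19; bot -0.04 0.12; toe u 289 seated 285.2249390441597
blade edge [261.6 261.7 261.9 262.  262.4 262.5 263.  262.8 262.4]
wrist toe v 87 seated [275.   98.2] mid u 277.0
clk 18.8833 pos [0.6162 0.1705 0.1099] yaw 77.37 q6 -1.0 F [-0.8 -1.4  5.8] w 0.013
lin [-0.0029, -0.0004, 0.0002] ang [0.0009, 0.1126, -0.0006]
```

The foot is flat again: its bottom edge is within 0.2 px and the blade edge is vertical. Now release, straighten the tool and regrip lower.

```bash
python3 -m inch '[{"angular":[0,0,0],"linear":[0,0,0],"hand":0.02},{"angular":[0,0,0],"linear":[0,0,0],"hand":0.03},{"angular":[0,0,0],"linear":[0,0,0],"hand":0.04},{"angular":[0,0,0],"linear":[0,0,0],"hand":0.045},{"angular":[0,0.05,0],"linear":[0.002,0,0],"hand":0.045},{"angular":[0,0.112,0],"linear":[0.005,0,0],"hand":0.045},{"angular":[0,0.112,0],"linear":[0.005,0,0],"hand":0.045},{"angular":[0,0.112,0],"linear":[0.005,0,0],"hand":0.045}]' | grep ft
python3 -c "
from h import *
to([.611,.1717,.100],77.4)"; sed -i '$d' chk.py; echo 'to([.611,.1717,.1],77.4)'>>chk.py; python3 chk.py
```

```text
ft_force: [-0.0, -0.1, 0.3]
clk 19.55 pos [0.6116 0.1712 0.1086] yaw 77.3 q6 -1.08 F [-0.  -0.1  0.3] w 0.0448
lin [0.0007, 0.0004, 0.0086] ang [0.0004, 0.0009, -0.0017]
clk 19.55 F [-0.  -0.1  0.3] tau [-0.02  0.01  0.  ]
bot -0.085 0.42; bot -0.07 0.22; bot -0.055 0.19; bot -0.04 0.15; toe u 289 seated 285.2249390441597
blade edge [263.  263.  261.9 262.  262.5 262.5 268.  262.8 262.4]
wrist toe v 110 seated [275.7 121.2] mid u 278.0
clk 19.65 pos [0.6108 0.1713 0.1086] yaw 77.34 q6 -1.08 F [-1.   0.6  0.7] w 0.0451
lin [-0.0001, 0.0004, 0.0086] ang [0.0001, 0.0006, -0.0011]
```

```bash
python3 -m inch '[{"angular":[0,0,0],"linear":[0,0,0.004],"hand":0.045},{"angular":[0,0,0],"linear":[0,0,0.0085],"hand":0.045},{"angular":[0,0,0],"linear":[0,0,0.0085],"hand":0.035},{"angular":[0,0,0],"linear":[0,0,0.0085],"hand":0.025},{"angular":[0,0,0],"linear":[0,0,0.0085],"hand":0.015},{"angular":[0,0,0],"linear":[0,0,0.0085],"hand":0},{"angular":[0,0,0],"linear":[0,0,0.0085],"hand":0},{"angular":[0,0,0],"linear":[0,0,0.0085],"hand":0},{"angular":[0,0,0],"linear":[0,0,0.0085],"hand":0},{"angular":[0,0,0],"linear":[0,0,0.0085],"hand":0}]'; python3 -m inch '[{"angular":[0,0,0],"linear":[0,0,-0.001],"hand":0},{"angular":[0,0,0],"linear":[0,0,-0.002],"hand":0},{"angular":[0,0,0],"linear":[0,0,-0.003],"hand":0},{"angular":[0,0,0],"linear":[0,0,-0.003],"hand":0}]'
```

```text
clock: 20.48
position: [0.6111, 0.1715, 0.1005]
eef_rot: [-0.0, 0.11, 0.994, 0.0]
ft_force: [0.4, 0.8, -0.6]
gripper_width: 0.0129
gripper_force: 58.5
clock: 20.82
position: [0.611, 0.1714, 0.1036]
eef_rot: [-0.0, 0.11, 0.994, 0.0]
ft_force: [0.2, 0.0, -1.5]
gripper_width: 0.0133
gripper_force: 58.3
```

```bash
python3 -m inch '[{"angular":[0,0,0],"linear":[-0.002,0,0],"hand":0},{"angular":[0,0,0],"linear":[-0.004,0,0],"hand":0},{"angular":[0,0,0],"linear":[-0.005,0,0],"hand":0},{"angular":[0,0,0],"linear":[-0.005,0,0],"hand":0}]' | grep -E "posi|ft"
python3 -m inch '[{"angular":[0,0,0],"linear":[-0.0005,0,0],"hand":0},{"angular":[0,0,0],"linear":[-0.001,0,0],"hand":0},{"angular":[0,0,0],"linear":[-0.001,0,0],"hand":0}]' | grep -E "posi|ft"
python3 -m inch '[{"angular":[0,0,0],"linear":[-0.0005,0,0],"hand":0},{"angular":[0,0,0],"linear":[-0.001,0,0],"hand":0},{"angular":[0,0,0],"linear":[-0.001,0,0],"hand":0}]' | grep -E "posi|ft"
python3 chk.py
```

```text
position: [0.6163, 0.1703, 0.1034]
ft_force: [0.5, -1.0, -2.7]
position: [0.617, 0.1701, 0.1034]
ft_force: [0.4, -0.2, -2.5]
position: [0.618, 0.1699, 0.1035]
ft_force: [0.1, 0.1, -2.9]
clk 21.65 F [ 0.1  0.1 -2.9] tau [-0.01 -0.04  0.04]
bot -0.085 -0.68; bot -0.07 -0.94; bot -0.055 -0.97; bot -0.04 -0.9; toe u 286 seated 285.2249390441597
blade edge [258.9 258.8 259.2 259.  259.5 259.5 260.  259.8 259.6]
wrist toe v 110 seated [275.3 111.2] mid u 277.5
clk 21.75 pos [0.6179 0.17   0.1035] yaw 77.35 q6 -1.08 F [ 0.6 -0.4 -3.2] w 0.013
lin [0.0071, 0.0002, 0.0035] ang [0.0005, -0.0004, -0.0008]
```

```bash
python3 -m inch '[{"angular":[0,0,0],"linear":[-0.0005,0,0.0005],"hand":0},{"angular":[0,0,0],"linear":[-0.001,0,0.001],"hand":0},{"angular":[0,0,0],"linear":[-0.001,0,0.002],"hand":0}]' | grep -E "posi|ft"
python3 -m inch '[{"angular":[0,0,0],"linear":[-0.0005,0,0],"hand":0},{"angular":[0,0,0],"linear":[-0.001,0,0],"hand":0},{"angular":[0,0,0],"linear":[-0.001,0,0],"hand":0}]' | grep -E "posi|ft"
```

```text
position: [0.6182, 0.1698, 0.1013]
ft_force: [-4.6, 0.5, -1.0]
position: [0.6183, 0.1697, 0.1011]
ft_force: [-6.8, 2.6, 0.5]
```

```bash
python3 -m inch '[{"angular":[0,0,0],"linear":[-0.0005,0,0],"hand":0},{"angular":[0,0,0],"linear":[-0.0005,0,0],"hand":0},{"angular":[0,0,0],"linear":[-0.0005,0,0],"hand":0}]' | grep -E "posi|ft"
```

```text
position: [0.6183, 0.1697, 0.1011]
ft_force: [-7.9, 2.5, 2.1]
```

Contact with the stop at about 8 N. Next, down onto the plate.

```bash
python3 -m inch '[{"angular":[0,0,0],"linear":[0.0005,0,0.0005],"hand":0},{"angular":[0,0,0],"linear":[0.0005,0,0.001],"hand":0},{"angular":[0,0,0],"linear":[0.0005,0,0.001],"hand":0}]' | grep -E "posi|ft"
python3 chk.py
```

```text
position: [0.6183, 0.1697, 0.1005]
ft_force: [-8.4, 1.2, 5.9]
clk 22.75 F [-8.4  1.2  5.9] tau [ 0.26  1.44 -0.03]
bot -0.085 -0.05; bot -0.07 0.06; bot -0.055 0.07; bot -0.04 0.05; toe u 286 seated 285.2249390441597
blade edge [258.8 258.9 259.2 259.  259.  259.5 260.  259.8 259.5]
wrist toe v 110 seated [275.6 111. ] mid u 277.5
clk 22.85 pos [0.6183 0.1697 0.1006] yaw 77.34 q6 -1.09 F [-9.   1.5  5.6] w 0.0137
lin [0.0076, 0.0004, 0.0006] ang [-0.0001, -0.0034, -0.001]
```

```bash
python3 -m inch '[{"angular":[0,0,0],"linear":[0,0,0.0005],"hand":0},{"angular":[0,0,0],"linear":[0,0,0.001],"hand":0},{"angular":[0,0,0],"linear":[0,0,0.001],"hand":0},{"angular":[0,0,0],"linear":[0,0,0.001],"hand":0}]' | grep -E "posi|ft"
python3 chk.py
```

```text
position: [0.6183, 0.1697, 0.1005]
ft_force: [-11.9, 1.0, 13.8]
clk 23.1833 F [-11.9   1.   13.8] tau [0.15 1.94 0.01]
bot -0.085 0.08; bot -0.07 0.04; bot -0.055 0.04; bot -0.04 0.09; toe u 286 seated 285.2249390441597
blade edge [258.7 259.  258.9 259.  259.3 259.5 268.  259.8 259.5]
wrist toe v 110 seated [275.5 110.9] mid u 277.5
clk 23.2833 pos [0.6183 0.1697 0.1005] yaw 77.34 q6 -1.09 F [-11.4   1.   13.8] w 0.0134
lin [0.0075, 0.0003, 0.0006] ang [-0.0, -0.0032, -0.001]
```

```bash
python3 -m inch '[{"angular":[0,0,0],"linear":[0,0,0],"hand":0},{"angular":[0,0,0],"linear":[0,0,0],"hand":0},{"angular":[0,0,0],"linear":[0,0,0],"hand":0},{"angular":[0,0,0],"linear":[0,0,0],"hand":0}]' | grep -E "posi|ft"
python3 -c "
from bench import env
print(env.sign_off())"
```

```text
position: [0.6183, 0.1697, 0.1005]
ft_force: [-11.4, 1.1, 14.8]
the job is handed in; nothing more can be done
None
```

The basket hangs released on the drip stand's hook, and I handed the job in at about 24 s with the square still gripped, pressing about 11 N on the stop and 15 N on the plate and measuring flat on both; its first push tilted it in the grip, so I set it upright and regripped it.

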